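# Close the terminal box: work the loose cover onto its pins and stand up the swing bolt

## Task

The aluminium cover has been left skewed on the grey terminal box, its front riding up on the two dowel pins. Work it back under the two rear claws until it drops over both pins and lies flush on the rim, and then swing the bolt at the front up into the slot of the cover's ear. Leave the bottles, the tape roll and the screwdriver standing or lying where they are.

Things in the scene. Friction and masses are not known exactly. Their poses are not given: they have to be found in the camera images.
- terminal_box: grey cast terminal box, open at the top, fixed to the bench; outside 104 (x) x 144 (y) mm, flat rim at z = 62 mm (front and rear 10 mm wide, left and right 30 mm). Origin: centre of its underside on the bench; x points to its rear (away from the robot at yaw 0), y to its left, z up
- pin_left (a point): tip of the left of two dowel pins on the box's rim near the front: 8 mm in diameter, tapered to the tip, 10 mm high; in the box's frame at x = -38, y = +42, z = 72 mm
- pin_right (a point): tip of the right dowel pin, the same; in the box's frame at x = -38, y = -42, z = 72 mm
- claws (a point): point midway between the two rear steel claws, at rim height; box frame x = 50.8, y = 0, z = 62 mm. The claws stand at y = +45 and -45 mm and are 22 mm wide; their posts stop the cover's rear edge at x = 50.8 mm; their fingers reach forward to x = 42 mm, 11.5 mm above the rim, then flare up to x = 34 mm (tops at z = 83 mm)
- cover: loose cast aluminium cover plate, 100 (x) x 140 (y) x 8 mm, 0.3 kg, no handle. Origin: centre of the plate's underside; x to its rear edge, z up. Holes of 11.5 mm at x = -38, y = +42 and -42 mm. Seated, its origin is at (0, 0, 62 mm) of the box, axes parallel. Starts about 20 mm to the front, up to 14 mm sideways, turned up to 0.18 rad, rear edge on the rim, front tilted up on the pin tips
- ear (a point): tip of the slotted ear that sticks out of the middle of the cover's front edge: at x = -72, y = 0, z = 4 mm of the cover; ear 38 mm wide, 8 mm thick, 22 mm long; its slot 14 mm wide, 15 mm deep, open to the front
- swing_bolt (a joint): hinge of the bolt at the front, about the box's y axis at x = -64, y = 0, z = 27 mm of the box. 0: upright, in the slot of the seated cover's ear; it grows to 1.0 rad as the bolt hangs out to the front (-x of the box). It stays where it is left. 8 mm shank; the knob cannot pass a cover that is not down
- bolt_knob (a point): centre of the swing bolt's black knurled knob, 22 mm in diameter and 17 mm long, 54.5 mm from the hinge along the bolt. With the bolt upright the knob's underside is 3 mm above the seated cover
- glue: white glue bottle with a blue nozzle, 34 mm in diameter, 118 mm high, standing near the box; origin: centre of its underside
- oil: yellow oil bottle with a red nozzle, 44 mm in diameter, 150 mm high, standing near the box; origin: centre of its underside
- tape_roll: roll of black tape lying near the box, 68 mm in diameter, 19 mm high; origin: centre of its underside
- screwdriver: screwdriver with a yellow handle, lying near the box, 196 mm long (its y axis), 25 mm high; origin: centre of its underside
Mind the look-alikes: they are no part of the job. Of the things that look like the cover, the larger one is meant.

How it is judged:
On the way:
1. the cover lies flush on the rim, over both pins and under the claws, while the bolt still hangs out (z of cover in the frame of terminal_box between 0.06 and 0.0635 m and angle between the z axis of cover and the z axis of terminal_box, either way round below 0.025 rad and horizontal distance between cover and terminal_box below 0.005 m and value of joint swing_bolt above 0.4 rad), for 0.2 s.
At the end, for the whole second after the job is handed in: the cover rests flush on the rim (height within about 1.5 mm, tilt under 0.025 rad, square within 0.08 rad, centred within 5 mm, at rest), both pins in its holes, and the bolt stands in the slot of the ear (hinge under 0.1 rad) (z of cover in the frame of terminal_box between 0.06 and 0.0635 m and angle between the z axis of cover and the z axis of terminal_box, either way round below 0.025 rad and angle between the x axis of cover and the x axis of terminal_box, either way round below 0.08 rad and horizontal distance between cover and terminal_box below 0.005 m and linear speed of cover below 0.01 m/s and value of joint swing_bolt below 0.1 rad); the robot touches nothing.
It fails at once if a bottle, the tape roll or the screwdriver is moved by more than 20 mm (distance of any of glue, oil, tape_roll, screwdriver from where it was at the start of the episode above 0.02 m).
It fails at once if a bottle is knocked over (angle between any of glue, oil's own z axis and vertical above 0.5 rad).
It also fails if it takes over 64 s, if anything falls off the work surface, if the arm or the gripper's body presses on something with over 40 N, if the wrist force passes 120 N, or if a joint passes its speed limit or range.

## Robot

A 6-joint arm with a two-finger parallel gripper is mounted at the origin on the work surface; the furniture and walls round the work are solid. World frame = base frame: x ahead of the robot, y to its left, z up, the work surface at z = 0. Lengths are in m, angles in rad, forces in N, time in s.
With the tool pointing down it reaches from about 0.35 to 0.975 m from the base axis. Payload 4.9 kg.
Tool frame: the origin (TCP) lies on the mounting face of the last link; the fingertips stand 173 mm ahead of it and the grasp point (between the pads) lies ctrl.pinch_z ahead of it (ctrl.pinch_z is the distance from the TCP to the grasp point, in m); z points along the fingers, y is the line along which they close (so a half turn about z gives the same grasp; the last joint's range is limited). The gripper opens to 85 mm and grips with 20 to 120 N. Pads are 22 mm wide; open, the fingers measure 114 mm over their backs; the gripper's body (76 mm by 85 mm) begins 54 mm behind the grasp point. The pads swing forward as they close: fully open they stand 13 mm farther back than shut.
Start: joints at [0.989, 0.053, 1.613, -0, 1.476, -0.119], TCP at [0.279, 0.559, 0.405] pointing down, gripper open.
Joint ranges: [-3.01, 3.01], [-1.01, 2.22], [0.06, 2.58], [-1.02, 4.17], [0.09, 2.62], [-3.14, 3.14]. Speed limits (rad/s): [2.57, 2.57, 3.14, 3.14, 3.14, 3.14].

## Interface

Orientations are given as a rotation vector (axis times angle).
In Python, from station import telemetry, eyes, ctrl gives the robot as it stands.
- The arm moves only by the tool apply_moves, never from a script. Its argument "plan" is a list of rows, each a list of 5 numbers: the finger opening in m, from 0 to 0.0854, then the shift along the tool's x, y, z in m, then the turn about the tool's z in rad. In form: [[jaw, x, y, z, roll], ...]. A call has 1 to 12 rows; each row is the pose to reach, as a shift and turn from the pose commanded when the call began, along the tool's axes at that moment; what a row does not reach only later rows make up. A row lasts 1/12 s, in which the tool goes at most 41.7 mm and 7.16 degrees, less where a joint would pass 70% of its speed; a pose out of reach is approached as far as the arm can. A call with a gripper value outside its range is refused whole. The fingers move at their own pace and stop on an object; "newtons" is the grip in N (left out, the last holds). Time passes only in rows, so rows that repeat a pose let the fingers close. It gives the time, the measured TCP pose, the force, the opening and the grip force at its end, in the units of the state.
- telemetry.get_obs(): the state, without advancing time (a new reading comes with each control period).
- eyes.get_image(name): name is "scene" or "top" or "wrist"; returns a dict with "img" (384x512x3 uint8, blue, green, red), "range_z" (384x512 float32, m along the optical axis (not along the pixel's ray), 0 where there is no reading), "K" (3x3 intrinsics, pixels), "pose" (4x4, takes a point from camera to world coordinates); the wrist camera has in their place "hand_eye" (4x4, takes a point from camera to tool coordinates, whose origin is the TCP and whose axes are the flange's). Camera axes: x right, y down, z forward; pixel columns grow to the right and rows downward; lengths in m; the calibration is good to about 2 mm. The wrist camera is an equidistant fisheye: a pixel r from the principal point sees the ray r / f radians off the axis. A picture is of the moment at which its call begins: read the wrist's pose just before it.
- ctrl.finish_job(): hands the job in; it is judged then, once.
Trained networks look in a picture, given as the dict that the camera call returned (one of the last four; its "shot" number tells which), for a name from the list of things; names that differ only in an ending like _2 or _b are one class to them, and where a whole thing is asked for, a point or a joint stands for the part that bears it (a point fixed in the world has none). Each returns a list of dicts, best first, with "confidence" (0 to 1); they miss things now and then, are a little off and sometimes report something else, mostly with a low value. They report only what shows in the picture. A call takes as long as a camera call. They do not tell look-alikes from the thing itself.
- eyes.search_frame(thing, picture): "box" ([left, top, right, bottom] in pixels, round what is visible of it).
- eyes.outline_of(thing, picture): "region" (384x512 bool, what is visible of it) and "box" ([left, top, right, bottom] in pixels, round what is visible of it).
- eyes.tip_of(thing, picture): "point" ([column, row] in pixels: a listed point, or the origin of a listed thing).
The state is a dict: "t": time; "q": joint angles; "dq": joint speeds; "effort": joint torques, N m; "tool_pos": TCP position; "tool_rot": TCP orientation; "contact_force": force on the tool from outside, world axes, zero at the start; "wrist_torque": the same for the moment, N m; "opening": finger opening in m; "grip_force": force on a finger pad.
Only numpy, scipy, OpenCV 4.12 (cv2) and the standard library are available. Lean on these libraries where they do the work, as an engineer would, in place of code of your own. Each camera call takes 0.05 s, during which the arm holds its last target. There are 200 camera calls.

## Working session

There is one attempt and no reset: what is moved stays moved. The work goes in short steps, Python scripts to look and compute and a tool call to move; the robot and the scene stay as the last step left them, time stands still between calls to the robot, and variables do not carry over. Pictures are saved under pics/ and viewed, at most 10 in all, crops included, and the job is handed in when it is done.

Besides the shell and the picture viewer there is one more tool, called after "Call:" as name([rows], argument=value, ...), one row to a line, values as JSON. apply_moves: Moves the arm, as the interface text tells. Its arguments: {"type":"object","properties":{"plan":{"type":"array","items":{"type":"array","items":{"type":"number"}}},"newtons":{"type":"number"}},"required":["plan"]}

```bash
ls; mkdir -p pics; cat > h.py <<'E'
import numpy as np, cv2
from station import telemetry, eyes, ctrl
def world(p,u,v,z=None):
    K=p["K"];z=p["range_z"][int(round(v)),int(round(u))] if z is None else z
    c=np.array([(u-K[0,2])/K[0,0]*z,(v-K[1,2])/K[1,1]*z,z,1]);return (p["pose"]@c)[:3]
def cloud(p):
    K=p["K"];v,u=np.mgrid[:384,:512];z=p["range_z"]
    c=np.stack([(u-K[0,2])/K[0,0]*z,(v-K[1,2])/K[1,1]*z,z],-1)
    w=c@p["pose"][:3,:3].T+p["pose"][:3,3]; w[z==0]=np.nan; return w
E
python3 - <<'E'
from h import *
print(ctrl.pinch_z, telemetry.get_obs())
ims=[]
for n in("scene","top"):
    p=eyes.get_image(n);ims.append(p["img"]);np.save(f"pics/{n}.npy",cloud(p))
    print(n,p["pose"].round(3).tolist(),p["K"].tolist())
    for t in["terminal_box","pin_left","pin_right","claws","cover","ear","swing_bolt","bolt_knob","glue","oil","tape_roll","screwdriver"]:
        r=eyes.search_frame(t,p) if t in["terminal_box","cover","glue","oil","tape_roll","screwdriver","swing_bolt"] else []
        q=eyes.tip_of(t,p) if t!="swing_bolt" else []
        print(t,[(np.round(x["box"]).tolist(),round(x["confidence"],2)) for x in r[:3]],[(np.round(x["point"],1).tolist(),round(x["confidence"],2),world(p,*x["point"]).round(3).tolist()) for x in q[:3]])
    cv2.imwrite(f"pics/{n}.png",p["img"])
E
```

```text
pics
0.1547 {'t': 0.0, 'q': array([ 9.88988509e-01,  5.33937868e-02,  1.61429523e+00,  3.04182267e-05,
        1.47600511e+00, -1.19007604e-01]), 'dq': array([-0.00041627,  0.00090142,  0.00058863,  0.0007327 , -0.00018646,
        0.00109581]), 'effort': array([-7.93762520e-04, -3.93711376e+01, -3.70161045e+01, -1.81597507e-04,
        7.47074577e-03, -1.56224921e-06]), 'tool_pos': array([0.27889007, 0.55903179, 0.40343901]), 'tool_rot': array([-0.72032668, -3.05712505,  0.00308333]), 'contact_force': array([ 0.25854207, -0.38539654,  0.36168439]), 'wrist_torque': array([ 0.00148658, -0.03133457,  0.02666297]), 'grip_force': 0.0, 'opening': 0.08555356103315895}
scene [[0.822, -0.299, 0.484, 0.088], [-0.569, -0.416, 0.71, -0.557], [-0.011, -0.859, -0.512, 0.5], [0.0, 0.0, 0.0, 1.0]] [[366.9362436319521, 0.0, 257.5808788579738], [0.0, 366.9362436319521, 194.29153702046816], [0.0, 0.0, 1.0]]
terminal_box [([238.0, 172.0, 254.0, 182.0], 0.65), ([233.0, 174.0, 309.0, 235.0], 0.56)] [([271.2, 215.4], 0.75, [0.484, -0.028, 0.052])]
pin_left [] [([246.1, 189.5], 0.85, [0.475, 0.056, 0.081])
[... 1699 characters left out ...]
, 0.87, [0.252, -0.205, -0.001])]
swing_bolt [([276.0, 223.0, 284.0, 239.0], 0.5)] []
bolt_knob [] [([295.0, 196.9], 0.74, [0.502, -0.013, 0.078]), ([280.3, 232.1], 0.52, [0.423, 0.023, 0.073])]
glue [([208.0, 235.0, 223.0, 249.0], 0.56)] [([216.7, 245.3], 0.77, [0.398, 0.17, 0.069])]
oil [([319.0, 148.0, 344.0, 173.0], 0.97), ([241.0, 169.0, 308.0, 226.0], 0.18)] [([328.4, 165.0], 0.93, [0.578, -0.096, 0.065])]
tape_roll [([196.0, 168.0, 219.0, 194.0], 0.69)] [([210.0, 181.6], 0.93, [0.566, 0.196, -0.005]), ([328.5, 167.2], 0.45, [0.578, -0.099, 0.048])]
screwdriver [([195.0, 169.0, 219.0, 194.0], 0.75), ([302.0, 222.0, 387.0, 236.0], 0.72)] [([343.9, 234.0], 0.88, [0.421, -0.134, -0.002])]
```

View crop.

```bash
python3 - <<'E'
import cv2,numpy as np
a=cv2.imread("pics/top.png")[140:330,180:420];b=cv2.imread("pics/scene.png")[160:350,180:360]
a=cv2.resize(a,(480*5//4,int(190*2.5)));b=cv2.resize(b[:100],None,fx=4,fy=4)
cv2.imwrite("pics/a.png",a);cv2.imwrite("pics/b.png",b)
E
```

```text
(no output)
```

View pics/a.png

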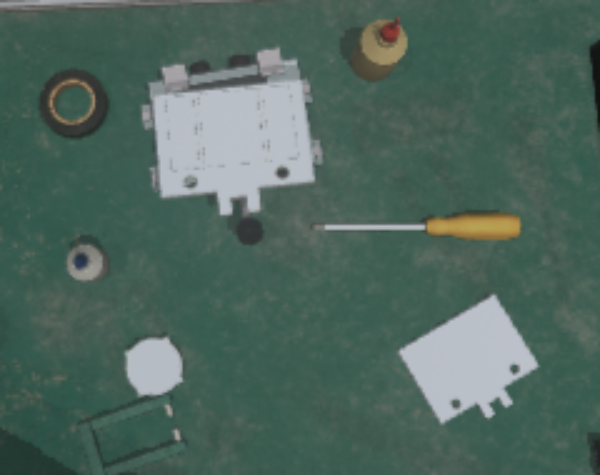

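View pics/b.png

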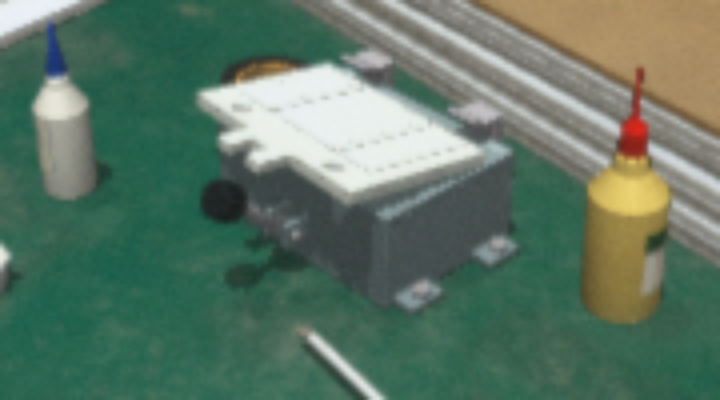

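The real cover is the larger plate on the box, at top-crop (235,135), which is top px 242–304 × 171–226. The similar plate lying on the bench at crop (470,360) is smaller, so it is the decoy. Bottles, tape and screwdriver are clear of the front of the box. Next I'll fit rough poses and then look closer with the wrist camera.

```bash
python3 - <<'E'
from h import *
import cv2
a=np.load("pics/top.npy");im=cv2.imread("pics/top.png")
m=(a[...,2]>.06)&(a[...,0]>.43)&(a[...,0]<.62)&(a[...,1]>-.06)&(a[...,1]<.15)&(im.min(2)>150)
n,l,s,c=cv2.connectedComponentsWithStats(m.astype(np.uint8))
k=1+s[1:,4].argmax();print(s[1:].tolist())
P=a[l==k];A=np.c_[P[:,:2],np.ones(len(P))];co=np.linalg.lstsq(A,P[:,2],rcond=None)[0];print("plane",co)
r=cv2.minAreaRect(P[:,:2].astype(np.float32)*1000);print(r)
for u,v in[(250,170.4),(288,164.8),(280,232)]:print(world.__name__,a[int(v),int(u)])
# scene cloud, whole box
o=telemetry.get_obs();from scipy.spatial.transform import Rotation as R
print(R.from_rotvec(o["tool_rot"]).as_matrix().round(3))
w=eyes.get_image("wrist");print(w["K"],w["hand_eye"].round(4).tolist())
E
```

```text
[[283, 160, 11, 7, 55], [295, 165, 1, 1, 1], [297, 164, 2, 2, 3], [245, 166, 10, 7, 53], [286, 169, 2, 1, 2], [291, 168, 2, 1, 2], [241, 172, 65, 54, 2511]]
plane [-0.13150544 -0.01443237  0.1444521 ]
((500.44146728515625, 36.26136779785156), (123.38899993896484, 141.66015625), 4.290954113006592)
world [0.57083804 0.08850319 0.07497232]
world [ 0.5814877  -0.00099334  0.0758176 ]
world [0.42303876 0.02407532 0.07311824]
[[-0.895  0.446  0.   ]
 [ 0.446  0.895  0.   ]
 [-0.     0.    -1.   ]]
[[297.31863964   0.         254.93123862]
 [  0.         297.31863964 195.54446811]
 [  0.           0.           1.        ]] [[-0.0001, -0.9474, -0.3201, 0.0833], [1.0, -0.0001, -0.0001, -0.0007], [0.0, -0.3201, 0.9474, 0.0314], [0.0, 0.0, 0.0, 1.0]]
```

Call:
apply_moves([
  [0.06, -0.397, -0.39, 0.025, -0.56],
  [0.06, -0.397, -0.39, 0.025, -0.56],
  [0.06, -0.397, -0.39, 0.025, -0.56],
  [0.06, -0.397, -0.39, 0.025, -0.56],
  [0.06, -0.397, -0.39, 0.025, -0.56],
  [0.06, -0.397, -0.39, 0.025, -0.56],
  [0.06, -0.397, -0.39, 0.025, -0.56],
  [0.06, -0.397, -0.39, 0.025, -0.56],
  [0.06, -0.397, -0.39, 0.025, -0.56],
  [0.06, -0.397, -0.39, 0.025, -0.56],
  [0.06, -0.397, -0.39, 0.025, -0.56],
  [0.06, -0.397, -0.39, 0.025, -0.56],
])

```text
t: 2.95
tool_pos: [0.4401, 0.0895, 0.3828]
tool_rot: [-0.153, 3.137, 0.0]
contact_force: [1.2, 0.1, -0.7]
opening: 0.06
grip_force: 0.0
```

Call:
apply_moves([
  [0.06, -0.007, -0.03, 0, 0],
  [0.06, -0.014, -0.055, 0, 0],
  [0.06, -0.014, -0.055, 0, 0],
])

```text
t: 3.2
tool_pos: [0.4603, 0.0346, 0.3828]
tool_rot: [-0.144, 3.137, -0.003]
contact_force: [-0.7, -0.0, 0.3]
opening: 0.0602
grip_force: 0.0
```

```bash
cat >> h.py <<'E'
from scipy.spatial.transform import Rotation as R
def wcloud():
    o=telemetry.get_obs();p=eyes.get_image("wrist");K=p["K"];v,u=np.mgrid[:384,:512]
    x=(u-K[0,2])/K[0,0];y=(v-K[1,2])/K[1,1];r=np.hypot(x,y)+1e-9;z=p["range_z"]
    t=np.tan(np.minimum(r,1.45))/r
    c=np.stack([x*t*z,y*t*z,z],-1);H=p["hand_eye"];T=R.from_rotvec(o["tool_rot"]).as_matrix()
    w=(c@H[:3,:3].T+H[:3,3])@T.T+o["tool_pos"];w[z==0]=np.nan
    return o,p,w
def tool_xy(o,d):  # world delta -> tool axes
    return R.from_rotvec(o["tool_rot"]).as_matrix().T@np.asarray(d)
E
python3 - <<'E'
from h import *
o,p,w=wcloud();print(o["tool_pos"],o["tool_rot"],o["t"])
np.save("pics/w1.npy",w);cv2.imwrite("pics/w1.png",p["img"])
for t in["pin_left","pin_right","claws","ear","bolt_knob","cover"]:
    for x in eyes.tip_of(t,p)[:2]:
        u,v=x["point"];print(t,np.round([u,v],1),round(x["confidence"],2),w[int(round(v)),int(round(u))].round(4))
cv2.imwrite("pics/w1c.png",cv2.resize(p["img"],None,fx=1.5,fy=1.5))
E
```

```text
[0.4602772  0.0346346  0.38276922] [-1.44028192e-01  3.13748601e+00 -2.62486233e-03] 3.2
pin_left [291.4 216. ] 0.72 [0.4866 0.0723 0.0803]
claws [253.7 279.1] 0.71 [0.5782 0.0436 0.0609]
ear [255.5 166.1] 0.85 [ 4.58e-01  3.49e-02 -3.00e-04]
ear [89.6  5.5] 0.55 [ 0.2573 -0.1997 -0.0011]
bolt_knob [247.8 149.1] 0.56 [0.4252 0.0241 0.0739]
cover [249.8 229.9] 0.74 [0.5062 0.0331 0.0789]
cover [98.3 34.7] 0.7 [ 0.3014 -0.177   0.0062]
```

View pics/w1c.png

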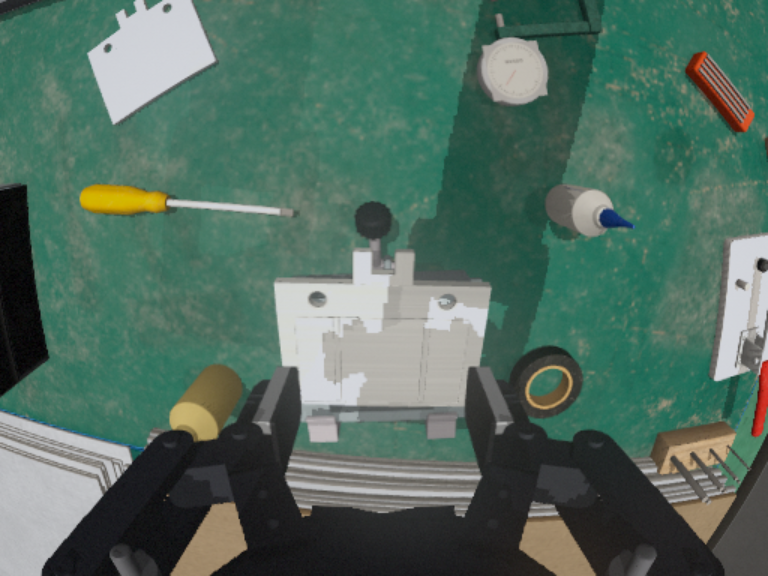

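```bash
python3 - <<'E'
from h import *
w=np.load("pics/w1.npy");im=cv2.imread("pics/w1.png")
def patch(u,v,k=1):
    q=w[int(v)-k:int(v)+k+1,int(u)-k:int(u)+k+1].reshape(-1,3);return np.nanmedian(q,0).round(4)
g=im.astype(int).min(2)
X,Y,Z=w[...,0],w[...,1],w[...,2]
pl=(abs(X-.505)<.085)&(abs(Y-.035)<.08)&(Z>.068)&(g>110)&(np.arange(384)[:,None]<273)
n,l,s,c=cv2.connectedComponentsWithStats(pl.astype(np.uint8));k=1+s[1:,4].argmax();print(s[k])
P=w[l==k];A=np.c_[P[:,:2],np.ones(len(P))]
for _ in range(3):
    co=np.linalg.lstsq(A,P[:,2],rcond=None)[0];e=P[:,2]-A@co;P=P[abs(e)<.003];A=A[abs(e)<.003]
print("plane",co,np.std(e))
# left & right edges by binning x, front/rear edges by binning y
b=[]
for x in np.arange(.465,.545,.006):
    q=P[abs(P[:,0]-x)<.003]
    b.append((x,np.percentile(q[:,1],.5),np.percentile(q[:,1],99.5)))
b=np.array(b);print(b.round(4).tolist())
f=[]
for y in np.r_[np.arange(-.03,.11,.008)]:
    q=P[abs(P[:,1]-y)<.004]
    f.append((y,q[:,0].min(),q[:,0].max(),))
print(np.array(f).round(4).tolist())
for nme,(u,v) in dict(clawR=(322,424),clawL=(441,424),knob=(373,218),earR=(361,252),earL=(405,252),holeR=(317,299),holeL=(447,302)).items(): print(nme,patch(u/1.5,v/1.5))
cl=(Z>.074)&(X>.555)&(X<.60)&(Y>-.03)&(Y<.12)&(g>90)
n,l,s,c=cv2.connectedComponentsWithStats(cl.astype(np.uint8))
for k in range(1,n):
    if s[k,4]>30:q=w[l==k];print("claw",s[k],q.min(0).round(4),q.max(0).round(4),np.median(q,0).round(4))
kn=(Z>.05)&(X<.445)&(X>.39)&(abs(Y-.025)<.025)&(g<60);q=w[kn];print("knob",len(q),q.min(0),q.max(0),q.mean(0))
E
```

```text
[  183   165   145   106 11372]
plane [-0.1251758  -0.01707082  0.14214673] 0.000868872418962286
[[0.465, -0.0328, 0.104], [0.471, -0.0339, 0.104], [0.477, -0.034, 0.1043], [0.483, -0.0332, 0.1044], [0.489, -0.0333, 0.1051], [0.495, -0.0329, 0.1053], [0.501, -0.0325, 0.1059], [0.507, -0.0319, 0.1061], [0.513, -0.0319, 0.1069], [0.519, -0.032, 0.1063], [0.525, -0.0311, 0.1], [0.531, -0.0302, 0.1], [0.537, -0.0194, 0.1017], [0.543, -0.0178, 0.1023]]
[[-0.03, 0.4652, 0.5302], [-0.022, 0.4646, 0.5583], [-0.014, 0.4642, 0.5639], [-0.006, 0.4641, 0.5636], [0.002, 0.4635, 0.5633], [0.01, 0.4623, 0.5623], [0.018, 0.4403, 0.5613], [0.026, 0.4406, 0.561], [0.034, 0.4541, 0.56], [0.042, 0.439, 0.5589], [0.05, 0.4383, 0.5581], [0.058, 0.4592, 0.5587], [0.066, 0.4585, 0.5588], [0.074, 0.4581, 0.558], [0.082, 0.4576, 0.557], [0.09, 0.4568, 0.5568], [0.098, 0.4567, 0.5561], [0.106, 0.4565, 0.5551]]
clawR [ 0.5756 -0.0014  0.0776]
clawL [0.5681 0.0878 0.0766]
knob [0.4217 0.0238 0.0719]
earR [0.4415 0.0184 0.0859]
earL [0.439  0.0459 0.0852]
holeR [ 0.483  -0.0099  0.0602]
holeL [0.4768 0.0805 0.0614]
claw [284 274  21  19 328] [0.5553 0.0763 0.0751] [0.5828 0.0991 0.0819] [0.5698 0.0877 0.0771]
claw [203 277  23  18 335] [ 0.5672 -0.0138  0.0752] [0.5944 0.0113 0.082 ] [ 5.808e-01 -5.000e-04  7.720e-02]
knob 3958 [4.12587141e-01 3.18872876e-04 5.69345969e-02] [0.44499987 0.04999113 0.30949937] [0.43999304 0.02213281 0.27059024]
```

The wrist picture shows the cover at view px (275–490, 280–405), the ear with its slot at (383,262), the knob at (373,218) and the claws at (322,428) and (441,427). The fit puts the box at (0.5285, 0.0373) with yaw 0.127. The cover sits at box x −18 mm, y +1.7 mm, yaw −0.063. I'll grip the ear by its sides.

Call:
apply_moves([
  [0.06, 0.015, -0.001, 0.03, 0.028],
  [0.06, 0.015, -0.001, 0.065, 0.028],
  [0.06, 0.015, -0.001, 0.1, 0.028],
  [0.06, 0.015, -0.001, 0.125, 0.028],
  [0.06, 0.015, -0.001, 0.138, 0.028],
  [0.06, 0.015, -0.001, 0.145, 0.028],
  [0.06, 0.015, -0.001, 0.145, 0.028],
])

```text
t: 4.13
tool_pos: [0.4437, 0.0363, 0.2358]
tool_rot: [0.111, -3.136, -0.001]
contact_force: [0.2, 0.7, 0.6]
opening: 0.0598
grip_force: 0.0
```

```bash
python3 - <<'E'
from h import *
o,p,w=wcloud();print(o["tool_pos"],o["tool_rot"],o["t"],o["contact_force"])
cv2.imwrite("pics/w2.png",cv2.resize(p["img"],None,fx=1.5,fy=1.5))
E
```

```text
[0.4436718  0.03632014 0.23584078] [ 1.10602259e-01 -3.13624962e+00 -6.41771510e-04] 4.1333 [0.20243522 0.7093945  0.59788389]
```

View pics/w2.png

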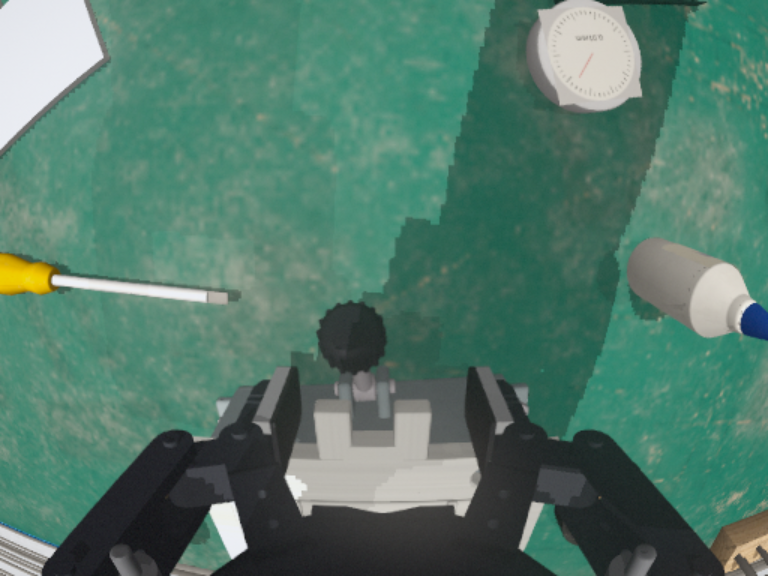

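The fingers straddle the ear at view (373,425). The finger midline is at column 385, so the tool sits about 4 mm too far to +y. I'll correct that and close.

Call:
apply_moves([
  [0.06, -0.001, -0.004, 0, 0],
  [0.045, -0.001, -0.004, 0, 0],
  [0.03, -0.001, -0.004, 0, 0],
  [0.03, -0.001, -0.004, 0, 0],
  [0.03, -0.001, -0.004, 0, 0],
  [0.03, -0.001, -0.004, 0, 0],
], newtons=30)

```text
t: 4.68
tool_pos: [0.4464, 0.0317, 0.2387]
tool_rot: [-0.108, 3.137, -0.0]
contact_force: [1.5, -0.1, 3.6]
opening: 0.0371
grip_force: 32.1
```

Call:
apply_moves([
  [0.03, -0.001, -0.001, -0.001, -0.015],
  [0.03, -0.003, -0.002, -0.001, -0.03],
  [0.03, -0.005, -0.003, -0.001, -0.045],
  [0.03, -0.007, -0.004, -0.001, -0.058],
  [0.03, -0.007, -0.004, -0.001, -0.058],
])

```text
t: 5.1
tool_pos: [0.4531, 0.0282, 0.2383]
tool_rot: [0.202, -3.134, -0.001]
contact_force: [-1.5, 1.5, 3.4]
opening: 0.0369
grip_force: 32.2
```

```bash
cat >> h.py <<'E'
B=np.array([.5285,.0373]);BY=.127
def cover_pose():
    p=eyes.get_image("top");a=cloud(p);g=p["img"].min(2)
    X,Y,Z=a[...,0],a[...,1],a[...,2]
    m=(Z>.062)&(X>.40)&(X<.62)&(Y>-.07)&(Y<.15);return p,a,m
E
python3 - <<'E'
from h import *
o=telemetry.get_obs();print(o["tool_pos"],o["tool_rot"],o["t"],o["contact_force"],o["wrist_torque"],o["grip_force"])
c,s=np.cos(BY),np.sin(BY);d=o["tool_pos"][:2]-B;print("box",c*d[0]+s*d[1],-s*d[0]+c*d[1])
p=eyes.get_image("scene");cv2.imwrite("pics/s3.png",cv2.resize(p["img"][150:260,190:350],None,fx=4.5,fy=4.5))
E
```

```text
[0.45308803 0.02818883 0.23832359] [ 2.01741271e-01 -3.13363401e+00 -1.07486931e-03] 5.1 [-1.51356523  1.47603856  3.42088964] [0.49599312 0.15752012 0.10348942] 32.17865467071533
box -0.07595863447114616 0.0005137998648104391
```

View pics/s3.png

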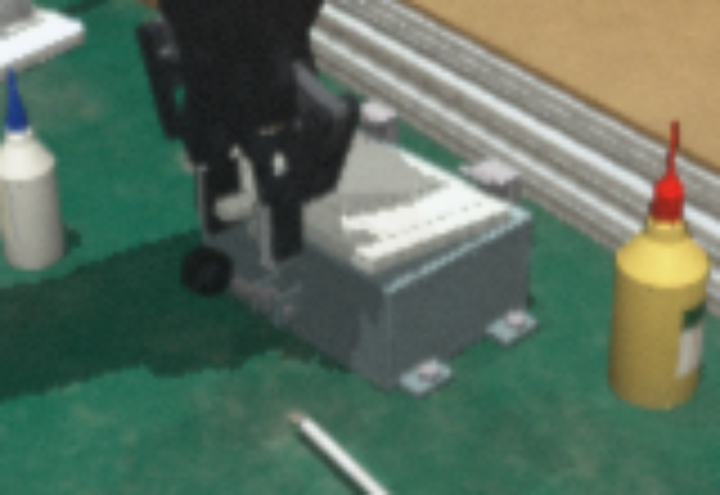

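The ear is held, the cover lines up with the box, and its rear edge points at both claws (view px (378,110) and (490,172)). Next I slide it in.

Call:
apply_moves([
  [0.03, -0.002, -0.0005, 0, 0],
  [0.03, -0.004, -0.0005, 0, 0],
  [0.03, -0.006, -0.0005, 0, 0],
  [0.03, -0.008, -0.0005, 0, 0],
  [0.03, -0.008, -0.0005, 0, 0],
])

```text
t: 5.57
tool_pos: [0.4611, 0.0287, 0.2379]
tool_rot: [0.2, -3.135, 0.0]
contact_force: [-1.1, 0.7, -1.0]
opening: 0.0375
grip_force: 31.8
```

Call:
apply_moves([
  [0.03, -0.001, 0, 0, 0],
  [0.03, -0.001, 0, 0, 0],
  [0.03, -0.002, 0, 0, 0],
  [0.03, -0.002, 0, 0, 0],
])

```text
t: 5.9
tool_pos: [0.463, 0.029, 0.2384]
tool_rot: [0.2, -3.135, 0.0]
contact_force: [-2.3, -0.4, -0.3]
opening: 0.0372
grip_force: 31.8
```

Call:
apply_moves([
  [0.03, -0.001, 0, 0, 0],
  [0.03, -0.001, 0, 0, 0],
  [0.03, -0.002, 0, 0, 0],
  [0.03, -0.002, 0, 0, 0],
])

```text
t: 6.23
tool_pos: [0.4651, 0.0292, 0.2385]
tool_rot: [-0.2, 3.135, 0.0]
contact_force: [-1.1, -0.0, -0.4]
opening: 0.0372
grip_force: 31.7
```

Call:
apply_moves([
  [0.03, -0.001, 0, 0, 0],
  [0.03, -0.001, 0, 0, 0],
  [0.03, -0.002, 0, 0, 0],
  [0.03, -0.002, 0, 0, 0],
])

```text
t: 6.57
tool_pos: [0.4664, 0.0295, 0.2379]
tool_rot: [0.199, -3.132, -0.001]
contact_force: [-5.1, -0.2, 0.2]
opening: 0.0372
grip_force: 31.8
```

```bash
python3 - <<'E'
from h import *
o=telemetry.get_obs();print(o["tool_pos"],o["contact_force"],o["wrist_torque"])
p=eyes.get_image("top");a=cloud(p);np.save("pics/t4.npy",a);cv2.imwrite("pics/t4o.png",p["img"])
q=eyes.get_image("scene")
cv2.imwrite("pics/t4.png",np.vstack([cv2.resize(p["img"][145:245,225:325],(400,400),interpolation=cv2.INTER_CUBIC),]))
cv2.imwrite("pics/t4.png",np.hstack([cv2.resize(p["img"][145:245,225:325],(400,400),interpolation=cv2.INTER_CUBIC),cv2.resize(q["img"][160:260,225:325],(400,400),interpolation=cv2.INTER_CUBIC)]))
E
```

```text
[0.46642775 0.02954648 0.23790577] [-5.12491517 -0.17121788  0.24429116] [ 0.13483491  0.73732582 -0.08762229]
```

View pics/t4.png

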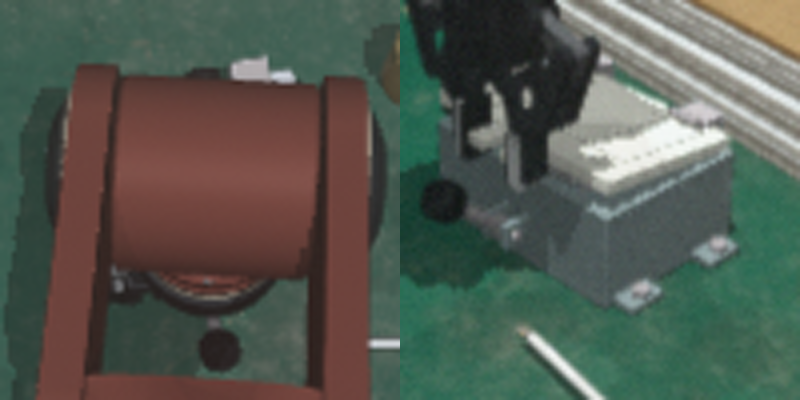

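The top view is blocked by the arm. In the scene view the cover's rear is under the claws, and the −5 N reaction along x means the rear edge is against the posts. Now I lower the front over the pins.

Call:
apply_moves([
  [0.03, 0, 0, 0.002, 0],
  [0.03, 0, 0, 0.004, 0],
  [0.03, 0, 0, 0.006, 0],
  [0.03, 0, 0, 0.006, 0],
])

```text
t: 7.0
tool_pos: [0.4663, 0.0297, 0.2316]
tool_rot: [0.2, -3.132, -0.001]
contact_force: [-5.7, 0.7, 0.7]
opening: 0.0371
grip_force: 32.0
```

Call:
apply_moves([
  [0.03, 0.0005, 0, 0.002, 0],
  [0.03, 0.0005, 0, 0.004, 0],
  [0.03, 0.0005, 0, 0.006, 0],
  [0.03, 0.0005, 0, 0.006, 0],
])

```text
t: 7.33
tool_pos: [0.466, 0.0296, 0.2259]
tool_rot: [0.2, -3.133, -0.001]
contact_force: [-6.1, 0.8, 0.8]
opening: 0.0371
grip_force: 32.1
```

Call:
apply_moves([
  [0.03, 0.0005, 0, 0.001, 0],
  [0.03, 0.0005, 0, 0.002, 0],
  [0.03, 0.0005, 0, 0.003, 0],
  [0.03, 0.0005, 0, 0.003, 0],
])

```text
t: 7.67
tool_pos: [0.4658, 0.0295, 0.2235]
tool_rot: [0.2, -3.134, -0.001]
contact_force: [-5.4, 2.0, 2.2]
opening: 0.0368
grip_force: 32.2
```

Call:
apply_moves([
  [0.03, 0.001, 0, 0.001, 0],
  [0.03, 0.001, 0, 0.002, 0],
  [0.03, 0.001, 0, 0.003, 0],
  [0.03, 0.001, 0, 0.003, 0],
])

```text
t: 8.0
tool_pos: [0.4658, 0.0295, 0.2234]
tool_rot: [0.2, -3.135, -0.001]
contact_force: [-12.8, 3.1, 17.7]
opening: 0.0373
grip_force: 33.8
```

Call:
apply_moves([
  [0.03, 0.0, 0, -0.002, 0],
  [0.055, 0, 0, -0.002, 0],
  [0.055, 0, 0, -0.002, 0],
  [0.06, 0, 0, -0.002, 0],
  [0.06, 0, 0, -0.02, 0],
  [0.06, 0, 0, -0.055, 0],
  [0.06, 0, 0, -0.09, 0],
  [0.06, 0, 0, -0.13, 0],
  [0.06, 0, 0, -0.16, 0],
  [0.06, 0, 0, -0.16, 0],
  [0.06, 0, 0, -0.16, 0],
])

```text
t: 8.92
tool_pos: [0.4657, 0.0291, 0.3833]
tool_rot: [-0.199, 3.129, -0.002]
contact_force: [0.1, 0.7, 0.3]
opening: 0.0599
grip_force: 0.0
```

```bash
python3 - <<'E'
from h import *
o,p,w=wcloud();print(o["tool_pos"],o["tool_rot"],o["t"])
np.save("pics/w5.npy",w);cv2.imwrite("pics/w5o.png",p["img"])
cv2.imwrite("pics/w5.png",cv2.resize(p["img"][100:350,130:380],None,fx=2.4,fy=2.4))
X,Y,Z=w[...,0],w[...,1],w[...,2];g=p["img"].astype(int).min(2)
pl=(abs(X-.52)<.085)&(abs(Y-.035)<.08)&(Z>.066)&(Z<.09)&(g>100)
n,l,s,c=cv2.connectedComponentsWithStats(pl.astype(np.uint8));k=1+s[1:,4].argmax()
P=w[l==k];A=np.c_[P[:,:2],np.ones(len(P))]
for _ in range(3):
    co=np.linalg.lstsq(A,P[:,2],rcond=None)[0];e=P[:,2]-A@co;P=P[abs(e)<.003];A=A[abs(e)<.003]
print("plane",co,"z at box centre",co@[*B,1],s[k])
f=[]
for y in np.arange(-.03,.105,.012):
    q=P[abs(P[:,1]-y)<.004];f.append((y,q[:,0].min(),q[:,0].max(),np.median(q[:,2])))
print(np.array(f).round(4).tolist())
for x in eyes.tip_of("bolt_knob",p)[:1]:print(x,w[int(x["point"][1]),int(x["point"][0])])
E
```

```text
[0.46571776 0.02905856 0.38327124] [-1.98973347e-01  3.12924811e+00 -1.87331115e-03] 8.9167
plane [0.01909645 0.00310547 0.06016409] z at box centre 0.07037239172712557 [  189   174   136   115 11162]
[[-0.03, 0.4876, 0.5425, 0.0694], [-0.018, 0.4857, 0.5869, 0.0699], [-0.006, 0.484, 0.5743, 0.0705], [0.006, 0.4607, 0.5823, 0.0705], [0.018, 0.4591, 0.5819, 0.0702], [0.03, 0.472, 0.5795, 0.0703], [0.042, 0.4553, 0.5753, 0.0702], [0.054, 0.4762, 0.5765, 0.0704], [0.066, 0.4744, 0.5754, 0.0706], [0.078, 0.4726, 0.5742, 0.0705], [0.09, 0.4709, 0.5613, 0.0703], [0.102, 0.4701, 0.5674, 0.0695]]
{'point': [256.3, 139.4], 'confidence': 0.95} [0.42228151 0.02389438 0.07353772]
```

View pics/w5.png

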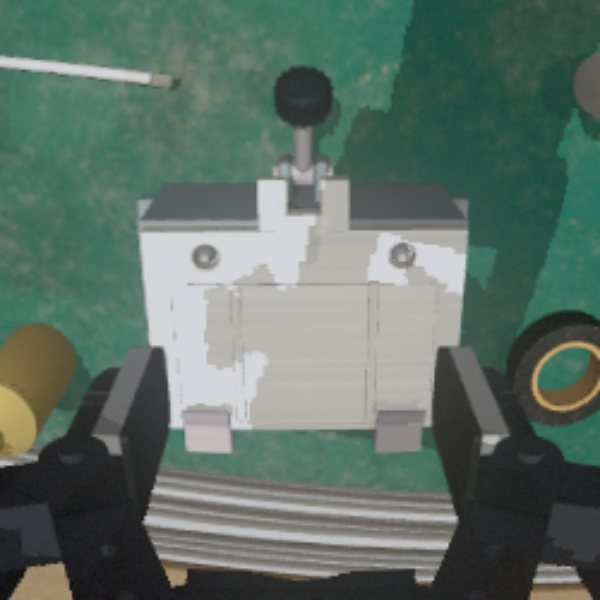

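The cover is seated: its top is flat at z = 0.070 m, both pins show in the holes (crop (205,256) and (402,254)), and the rear edge is under the claws. The knob hangs out at crop (303,97). I'll close the fingers and come down in front of it.

Call:
apply_moves([
  [0, 0.04, 0, 0, 0],
  [0, 0.08, 0, 0.005, 0],
  [0, 0.087, 0, 0.04, 0],
  [0, 0.087, 0, 0.075, 0],
  [0, 0.087, 0, 0.11, 0],
  [0, 0.087, 0, 0.14, 0],
  [0, 0.087, 0, 0.155, 0],
  [0, 0.087, 0, 0.163, 0],
  [0, 0.087, 0, 0.163, 0],
])

```text
t: 9.77
tool_pos: [0.3769, 0.0184, 0.2139]
tool_rot: [0.199, -3.128, -0.002]
contact_force: [1.0, -1.0, -0.3]
opening: 0.0001
grip_force: 0.0
```

Call:
apply_moves([
  [0, -0.012, 0, 0, 0],
  [0, -0.018, 0, -0.002, 0],
  [0, -0.023, 0, -0.005, 0],
  [0, -0.028, 0, -0.008, 0],
  [0, -0.033, 0, -0.012, 0],
  [0, -0.038, 0, -0.016, 0],
  [0, -0.043, 0, -0.019, 0],
  [0, -0.048, 0, -0.022, 0],
  [0, -0.053, 0, -0.024, 0],
  [0, -0.058, 0, -0.025, 0],
  [0, -0.058, 0, -0.025, 0],
])

```text
t: 10.68
tool_pos: [0.4373, 0.0256, 0.2433]
tool_rot: [-0.2, 3.133, -0.0]
contact_force: [0.1, 0.8, -1.1]
opening: 0.0001
grip_force: 0.0
```

Call:
apply_moves([
  [0, -0.001, 0, 0, 0],
  [0, -0.002, 0, 0, 0],
  [0, -0.003, 0, 0, 0],
  [0, -0.004, 0, 0, 0],
  [0, -0.004, 0, 0, 0],
])

```text
t: 11.1
tool_pos: [0.4402, 0.0261, 0.2423]
tool_rot: [0.2, -3.135, -0.0]
contact_force: [-0.5, 0.1, 0.0]
opening: 0.0001
grip_force: 0.2
```

```bash
python3 - <<'E'
from h import *
o=telemetry.get_obs();print(o["tool_pos"],o["contact_force"],o["t"])
q=eyes.get_image("scene");w=eyes.get_image("wrist")
cv2.imwrite("pics/s6.png",np.hstack([cv2.resize(q["img"][150:250,215:315],(400,400),interpolation=cv2.INTER_CUBIC),cv2.resize(w["img"][150:384,140:374],(400,400))]))
E
```

```text
[0.44017139 0.02608003 0.24234557] [-0.47312767  0.1380739   0.02633801] 11.1
```

View pics/s6.png

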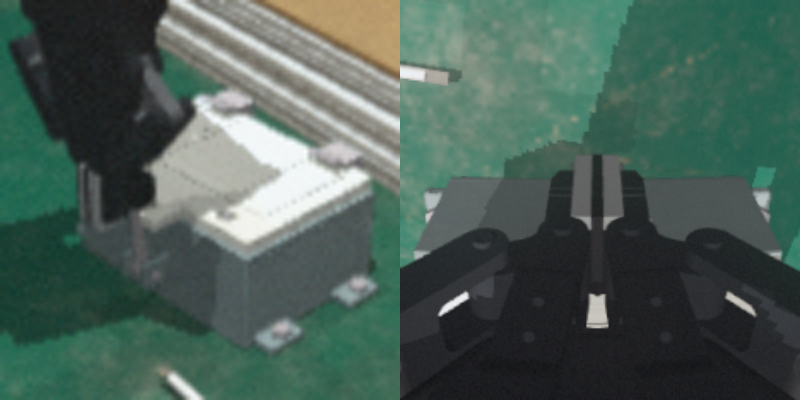

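The knob has moved up against the cover, ahead of the fingers (left panel (140,187)). A few more millimetres are left.

Call:
apply_moves([
  [0, -0.001, 0, 0, 0],
  [0, -0.002, 0, 0, 0],
  [0, -0.003, 0, 0, 0],
  [0, -0.003, 0, 0, 0],
])

```text
t: 11.53
tool_pos: [0.4434, 0.0264, 0.2426]
tool_rot: [-0.2, 3.135, 0.0]
contact_force: [0.4, -0.1, -0.7]
opening: -0.0003
grip_force: 0.1
```

Call:
apply_moves([
  [0, -0.001, 0, 0, 0],
  [0, -0.002, 0, 0, 0],
  [0, -0.002, 0, 0, 0],
])

```text
t: 11.78
tool_pos: [0.4453, 0.0267, 0.2426]
tool_rot: [-0.2, 3.135, -0.0]
contact_force: [0.2, -0.4, 0.9]
opening: -0.0003
grip_force: 0.2
```

Call:
apply_moves([
  [0, 0.015, 0, 0, 0],
  [0, 0.04, 0, 0, 0],
  [0, 0.04, 0, -0.04, 0],
  [0, 0.03, 0, -0.08, 0],
  [0, 0.01, 0, -0.11, 0],
  [0, -0.015, 0, -0.14, 0],
  [0, -0.02, 0, -0.14, 0],
  [0, -0.02, 0, -0.14, 0],
])

```text
t: 12.45
tool_pos: [0.4665, 0.0293, 0.3851]
tool_rot: [-0.2, 3.13, -0.001]
contact_force: [-1.1, -0.0, -0.6]
opening: 0.0
grip_force: 0.0
```

```bash
python3 - <<'E'
from h import *
o,p,w=wcloud();print(o["tool_pos"],o["tool_rot"],o["t"])
X,Y,Z=w[...,0],w[...,1],w[...,2];g=p["img"].astype(int).max(2)
c,s=np.cos(BY),np.sin(BY);bx=c*(X-B[0])+s*(Y-B[1]);by=-s*(X-B[0])+c*(Y-B[1])
m=(Z>.075)&(Z<.11)&(bx<-.03)&(bx>-.12)&(abs(by)<.03)
print("knob",m.sum(),[(q.min().round(4),np.median(q).round(4),q.max().round(4)) for q in(bx[m],by[m],Z[m])])
t=m&(Z>np.median(Z[m])-.002);print("top",t.sum(),bx[t].mean(),by[t].mean(),Z[t].mean())
m=(abs(by)<.06)&(abs(bx)<.03)&(Z<.1);print("cover z",np.median(Z[m]))
cv2.imwrite("pics/w7.png",cv2.resize(p["img"][100:350,130:380],None,fx=2.4,fy=2.4))
E
```

```text
[0.46653647 0.02925622 0.38507463] [-1.99940039e-01  3.13033921e+00 -1.16076242e-03] 12.45
knob 509 [(np.float64(-0.0751), np.float64(-0.0652), np.float64(-0.0517)), (np.float64(-0.0121), np.float64(-0.0005), np.float64(0.011)), (np.float64(0.0752), np.float64(0.0887), np.float64(0.0914))]
top 409 -0.06372661029655637 -0.0003882047349716741 0.08887675871915102
cover z 0.07067257635465962
```

View pics/w7.png

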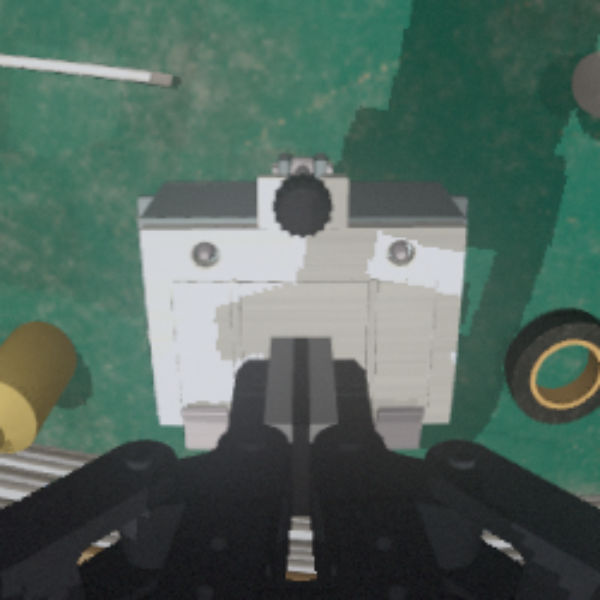

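The knob now stands in the ear's slot at crop (302,205). Its top is at box x −63.7 mm against −64 mm when upright, so the hinge is near 0 rad, and the cover still lies flush. The arm is clear, so I'm handing in.

```bash
python3 -c "
from station import ctrl
print(ctrl.finish_job())"
```

```text
the job is handed in; nothing more can be done
None
```

The cover is seated flush over both pins and under the rear claws, the swing bolt stands upright in the ear's slot by my last measurement, and the job is handed in; no verdict came back.

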